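# Lid on the spice grinder, and hold it down to run

## Task

Cover the spice grinder: pick up its loose lid, turn it so that the rib on its side goes into the upright slot on the side of the grinder, and press it right down so that the spring switch in the slot is pushed in. The grinder runs only while the lid is held down, so keep it pressed level for at least three seconds and finish still holding it down: do not let go. Do not lean on the lid with great force, and leave the other things on the counter where they stand.

Things in the scene. Friction and masses are not known exactly. Their poses are not given: they have to be found in the camera images.
- grinder: Spice grinder, white plastic, black foot, 96 mm across at the foot, 88 mm above; stuck firmly to the counter. Origin: on its axis at the counter, z up. On its +x side a square column 28 mm wide, out to 64 mm from the axis, rises to 137 mm and holds the slot for the lid's rib. The lid goes on coaxially, its own +x along the grinder's +x.
- shoulder (a point): Centre of the grinder's flat shoulder, on which the lid's rim comes down: on the axis, 115 mm up. Inside it the open steel bowl, 68 mm across outside, stands 12 mm above the shoulder.
- keyway (a point): Middle of the slot's mouth: 50.5 mm from the grinder's axis along its +x, 137 mm up; axes as the grinder's. The slot is open at the top and towards the axis, 22 mm deep below the mouth, 17 mm wide (y), its outer wall 58 mm from the axis.
- switch_top (a point): Middle of the top of the switch plunger at the bottom of the slot (10 x 13 mm, dark steel), 122 mm up when free, lower as it is pressed.
- switch (a joint): How far the plunger is pushed down, m: 0 free; on from 0.004; 0.006 with the lid fully seated on the shoulder. Spring: 1.4 N at 0, 3.5 N at 0.006. With the crown gripped, pressing the lid home takes 3 to 6 N. Let go, the lid rests tilted (rib side up, about 0.065 rad); pressing its top with the fingertips then takes 15 to 30 N.
- lid: Grinder lid, smoke-grey plastic, 64 mm tall, about 90 g, standing loose on its rim. Origin: on its axis at the rim's lower edge, z up. Hollow skirt 84 mm across (76 inside), 32 mm tall; a slope up to 41 mm; then a round upright crown, 54 mm across, from 41 to 64 mm, to grip. On its +x side is an upright rib. Pushing it onto the grinder with over 70 N is too hard.
- lid_key (a point): Foot of the lid's rib: 50 mm from the lid's axis along its +x, 1 mm above the rim. The rib is 12 mm wide (y), sticks out to 56 mm from the axis, and runs from 1 to 31 mm above the rim. With the rib resting on the free switch it is 6 mm above its seated height.
- lid_crown (a point): Middle of the flat top of the lid's crown.
- dabba: Round stainless steel masala dabba, 196 mm across, 96 mm tall with its small twist cap; leave alone. Origin under its centre.
- jar_a: Small glass jar with steel cap, 52 mm across, 70 mm tall; leave alone. Origin under its centre.
- jar_b: Small glass jar with steel cap, 52 mm across, 80 mm tall; leave alone. Origin under its centre.
- jar_c: Small glass jar with steel cap, 52 mm across, 90 mm tall; leave alone. Origin under its centre.
- funnel: Plastic funnel standing mouth down, 92 mm across, 100 mm tall; leave alone. Origin under its centre.
- tumbler: Steel tumbler, 68 mm across, 100 mm tall; leave alone. Origin under its centre.
- spoon_rest: Flat wooden spoon rest, 230 x 85 x 18 mm, with a wooden spoon on it; leave alone. Origin under its centre.
There are look-alikes about, which are no part of the job. What is shaped like the lid but green is not meant.

How it is judged:
On the way, in this order (a step that is already met when the one before it is completed fails the run):
1. the lid stands over the grinder with the foot of its rib inside the mouth of the slot (horizontal distance between lid and grinder below 0.006 m and y of lid_key in the frame of keyway between -0.005 and 0.005 m and x of lid_key in the frame of keyway above -0.008 m and z of lid_key in the frame of keyway below -0.003 m).
2. the lid, level, keeps the switch pressed for three seconds (value of joint switch above 0.004 m and horizontal distance between lid and grinder below 0.006 m and y of lid_key in the frame of keyway between -0.005 and 0.005 m and x of lid_key in the frame of keyway above -0.008 m and angle between lid's own z axis and vertical below 0.05 rad and contact force between any of the fingers, the arm and lid above 2 N), for 3 s.
At the end, for the whole second after the job is handed in: The lid sits level on the grinder (tilt under about 3 degrees (0.05 rad), axis within 6 mm, rib in the slot), the switch is pressed by 4 mm or more, the hand is still on the lid with more than 2 N, and the lid is at rest (all of step 2 and linear speed of lid below 0.02 m/s); the arm keeps its last pose, push and grip.
It fails at once if the lid is pushed onto the grinder with more than 70 N (contact force between lid and grinder above 70 N).
It fails at once if another thing on the counter is shifted by more than 30 mm (distance of any of dabba, jar_a, jar_b, jar_c, funnel, tumbler, spoon_rest from where it was at the start of the episode above 0.03 m).
It also fails if it takes over 46 s, if anything falls off the work surface, if the arm or the gripper's body presses on something with over 40 N, if the wrist force passes 120 N, or if a joint passes its speed limit or range.

## Robot

A 7-joint arm with a two-finger parallel gripper is mounted at the origin on the work surface. World frame = base frame: x ahead of the robot, y to its left, z up, the work surface at z = 0. Lengths are in m, angles in rad, forces in N, time in s.
With the tool pointing down it reaches from about 0.425 to 0.95 m from the base axis. Payload 4.7 kg.
Tool frame: the origin (TCP) lies on the mounting face of the last link; the fingertips stand 182 mm ahead of it and the grasp point (between the pads) lies 164 mm ahead of it; z points along the fingers, y is the line along which they close (so a half turn about z gives the same grasp; the last joint's range is limited). The gripper opens to 87 mm and grips with 3 to 60 N. Pads are 19 mm wide; open, the fingers measure 117 mm over their backs; the gripper's body (75 mm by 190 mm) begins 51 mm behind the grasp point.
Start: joints at [-1.259, 0.469, -0.049, 1.532, 0.024, 1.141, -0.082], TCP at [0.226, 0.636, 0.405] pointing down, gripper open.
Joint ranges: [-2.59, 2.59], [-0.33, 1.99], [-1.39, 1.29], [0.1, 2.45], [-1.04, 4.18], [0.21, 1.99], [-2.66, 2.66]. Speed limits (rad/s): [2.57, 2.57, 3.14, 3.14, 3.14, 3.14, 3.14].

## Interface

Orientations are given as a rotation vector (axis times angle).
In Python, from cell import ctrl gives the robot as it stands.
- The arm moves only by the shell command python3 -m pendant FILE [FORCE], which reads ROWS from the file FILE. ROWS is a JSON list of rows, 1 to 12 of them, each an object with the fields trans (a list: dx, dy, dz in a scale on which 1.0 is 0.8 m), yaw (a turn about the tool's z in normalised numbers (1 is 45 degrees)), aperture (the opening from 0.0 (shut) to 1.0 (fully open)); a field left out counts as zero (the opening has to be given); each row shifts and turns the commanded pose from where the row before left it, along the tool's axes as they then stand; what a row does not reach is not made up. A row lasts 1/12 s, in which the tool goes at most 0.0417 m and 0.125 rad, less where a joint would pass 70% of its speed; a pose out of reach is approached as far as the arm can. The fingers move at their own pace and stop on an object; FORCE is the grip in N (left out, the last holds). Time passes only in rows, so rows that do not move let the fingers close. It prints the time, the measured TCP pose, the force, the opening and the grip force at its end. A shift or turn number past 1, either way, is cut back to 1. Input that does not fit is refused with a message, and nothing moves.
- ctrl.state(): the state, without advancing time (a new reading comes with each control period).
- ctrl.snapshot(name): name is "scene" or "top" or "wrist"; returns a dict with "color" (384x512x3 uint8, blue, green, red), "K" (3x3 intrinsics, pixels), "cam_to_world" (4x4, takes a point from camera to world coordinates). Camera axes: x right, y down, z forward; pixel columns grow to the right and rows downward; lengths in m; the calibration is good to about 2 mm. A picture is of the moment at which its call begins. There is no depth.
- ctrl.sign_off(): hands the job in; it is judged then, once.
The state is a dict: "time": time; "joint_pos": joint angles; "dq": joint speeds; "joint_torque": joint torques, N m; "position": TCP position; "ee_rot": TCP orientation; "force": force on the tool from outside, world axes, zero at the start; "ft_torque": the same for the moment, N m; "opening": opening from 0.0 (shut) to 1.0 (fully open); "grip_force": force on a finger pad.
Only numpy, scipy, OpenCV 4.12 (cv2) and the standard library are available. Lean on these libraries where they do the work, as an engineer would, in place of code of your own. Each camera call takes 0.05 s, during which the arm holds its last target. There are 200 camera calls.

## Working session

There is one attempt and no reset: what is moved stays moved. The work goes in short steps, Python scripts to look and compute and a shell command to move; the robot and the scene stay as the last step left them, time stands still between calls to the robot, and variables do not carry over. Pictures are saved under pics/ and viewed, at most 10 in all, crops included, and the job is handed in when it is done.

```bash
mkdir -p pics; ls; python3 - <<'E'
from cell import ctrl
import cv2,numpy as np,pickle
np.set_printoptions(precision=4,suppress=True)
D={}
for n in ["scene","top","wrist"]:
    s=ctrl.snapshot(n);D[n]=s;cv2.imwrite(f"pics/{n}0.png",s["color"])
    print(n,s["K"].tolist());print(np.array(s["cam_to_world"]))
pickle.dump(D,open("d0.pkl","wb"))
t=np.hstack([cv2.resize(D[n]["color"],(400,300),interpolation=3) for n in ["scene","wrist"]])
b=cv2.resize(D["top"]["color"],(800,600))
cv2.imwrite("pics/a.png",b);cv2.imwrite("pics/b.png",cv2.resize(D["scene"]["color"],(800,600)))
st=ctrl.state();print(st["time"],st["position"],st["ee_rot"],st["force"],st["opening"])
E
```

```text
pics
scene [[423.934287889853, 0.0, 252.6922722736164], [0.0, 423.934287889853, 186.8726751721085], [0.0, 0.0, 1.0]]
[[-0.8225  0.3737 -0.4288  1.1986]
 [ 0.5687  0.5503 -0.6113  0.8392]
 [ 0.0075 -0.7466 -0.6652  1.0584]
 [ 0.      0.      0.      1.    ]]
top [[463.25464190665446, 0.0, 254.06885185062927], [0.0, 463.25464190665446, 197.7352912062653], [0.0, 0.0, 1.0]]
[[-0.0002 -0.9983  0.0587  0.4638]
 [-1.     -0.0003 -0.0082 -0.0586]
 [ 0.0083 -0.0587 -0.9982  1.6813]
 [ 0.      0.      0.      1.    ]]
wrist [[275.8553945993152, 0.0, 264.11982346525434], [0.0, 275.8553945993152, 186.9790835367289], [0.0, 0.0, 1.0]]
[[ 0.3341  0.9047  0.2645  0.1535]
 [ 0.9425 -0.3203 -0.095   0.6606]
 [-0.0012  0.2811 -0.9597  0.3846]
 [ 0.      0.      0.      1.    ]]
0.15 [0.2255 0.636  0.404 ] [-0.5327 -3.0959  0.0023] [-0.1739 -0.3095 -0.2136] 1.0026066621576117
```

View pics/a.png

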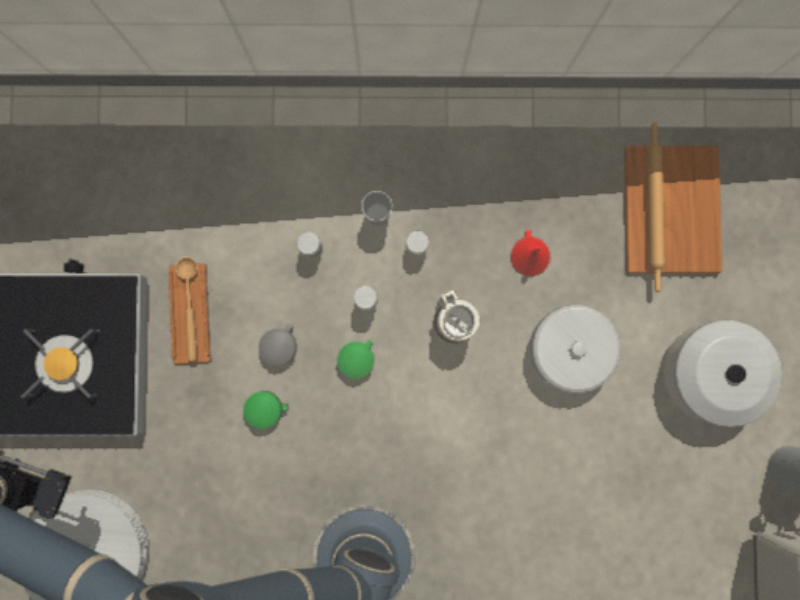

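View pics/b.png

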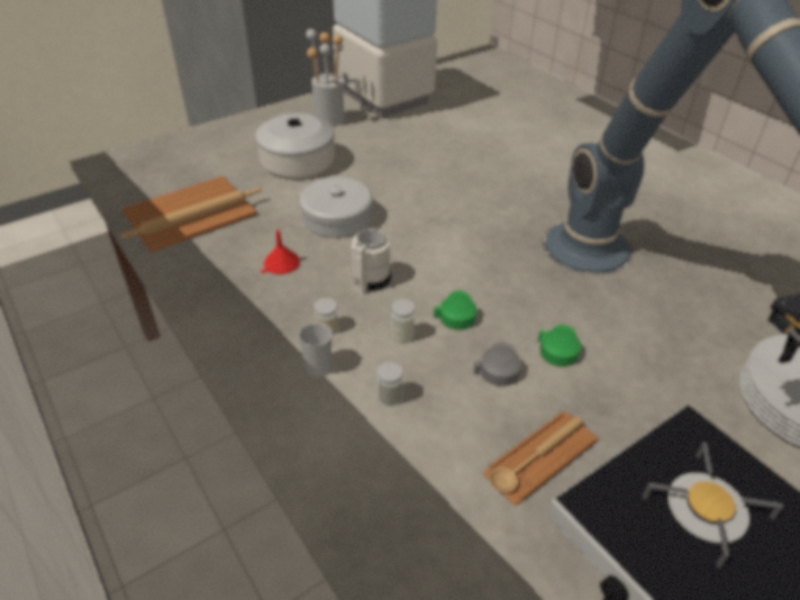

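The top view (800x600) shows three lid shapes: grey at (277,348), and green at (356,360) and (263,410). Only the grey one fits the "smoke-grey" description; its rib points to about (292,330). The grinder is at (457,320) with its column towards (449,298). I'll confirm in one enlarged crop.

```bash
python3 - <<'E'
import cv2,numpy as np,pickle
D=pickle.load(open("d0.pkl","rb"))
T=D["top"]["color"];S=D["scene"]["color"]
def c(I,x,y,w=50,h=38): return cv2.resize(I[y:y+h,x:x+w],(400,300),interpolation=cv2.INTER_CUBIC)
# origins: top lid, top grinder, scene lid, scene grinder (8x about)
a=np.vstack([np.hstack([c(T,155,203),c(T,268,183)]),np.hstack([c(S,295,213),c(S,215,145)])])
cv2.imwrite("pics/c.png",a)
E
```

```text
(no output)
```

View pics/c.png

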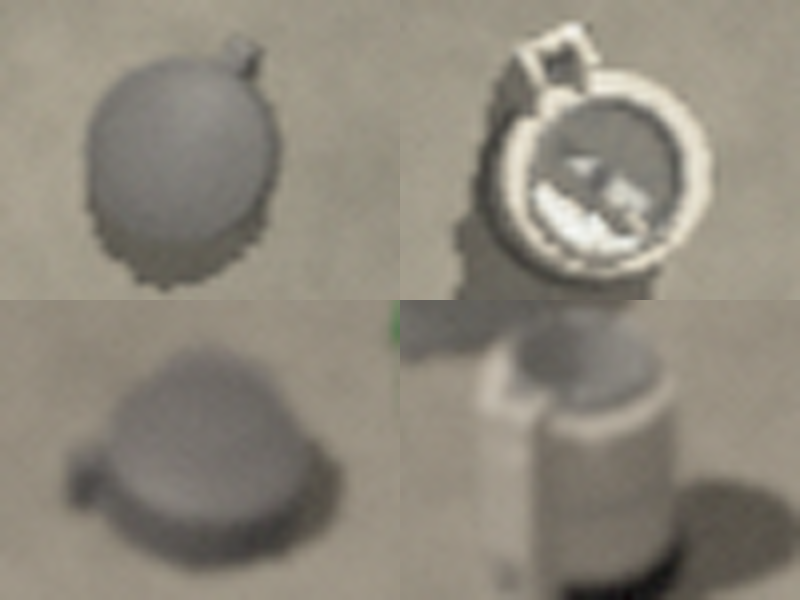

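The crop confirms the grey lid at top px (178,222), rib to upper right at (186,210). The grinder's open bowl is at (293,205) and its slot at (288,190).

```bash
cat > h.py <<'E'
import numpy as np,pickle,cv2
from scipy.spatial.transform import Rotation as R
np.set_printoptions(precision=4,suppress=True)
def ray(s,p):
    M=np.array(s["cam_to_world"]);d=M[:3,:3]@np.linalg.inv(s["K"])@[p[0],p[1],1];return M[:3,3],d/np.linalg.norm(d)
def atz(s,p,z):
    o,d=ray(s,p);return o+d*(z-o[2])/d[2]
def tri(*sp):
    A=np.zeros((3,3));b=np.zeros(3);rs=[ray(s,p) for s,p in sp]
    for o,d in rs: P=np.eye(3)-np.outer(d,d);A+=P;b+=P@o
    x=np.linalg.solve(A,b);return x,[np.linalg.norm((np.eye(3)-np.outer(d,d))@(x-o)) for o,d in rs]
def proj(s,X):
    M=np.array(s["cam_to_world"]);c=M[:3,:3].T@(np.asarray(X)-M[:3,3]);q=np.array(s["K"])@c;return q[:2]/q[2]
def rel(st,X): # tool axes displacement to world X (tool TCP)
    return R.from_rotvec(st["ee_rot"]).as_matrix().T@(np.asarray(X)-st["position"])
E
python3 - <<'E'
from h import *
from cell import ctrl
D=pickle.load(open("d0.pkl","rb"));T=D["top"];S=D["scene"]
print("lid",tri((T,(177.8,221.7)),(S,(320,232.6))),atz(T,(177.8,221.7),.03))
print("rib",atz(T,(185.6,209.6),.03))
print("gr",tri((T,(293.4,204.9)),(S,(238.5,152.6))),atz(T,(293.4,204.9),.115))
print("slot",atz(T,(288,190.3),.137))
st=ctrl.state();m=R.from_rotvec(st["ee_rot"]).as_matrix();print(m)
M=np.array(D["wrist"]["cam_to_world"]);print("cam in tool",m.T@(M[:3,3]-st["position"]),m.T@M[:3,:3])
E
```

```text
lid (array([0.4766, 0.1989, 0.0243]), [np.float64(0.0013531392800709087), np.float64(0.00135313928007083)]) [0.4755 0.1989 0.03  ]
rib [0.5186 0.1716 0.03  ]
gr (array([ 0.5314, -0.2041,  0.1228]), [np.float64(9.878522614500787e-05), np.float64(9.878522614489694e-05)]) [ 0.5317 -0.2048  0.115 ]
slot [ 0.5796 -0.1849  0.137 ]
[[-0.9425  0.3342 -0.0004]
 [ 0.3342  0.9425 -0.0014]
 [-0.0001 -0.0014 -1.    ]]
cam in tool [ 0.0761 -0.0009  0.0194] [[ 0.0002 -0.9597 -0.281 ]
 [ 1.      0.0001  0.0003]
 [-0.0003 -0.281   0.9597]]
```

Lid is at (0.476,0.199), triangulated 24 mm up (skirt/slope, plausible), rib bearing about -32°. Grinder is at (0.531,-0.204), rim 123 mm up (text: 115 to 127), slot bearing about +22°. Both are within reach. I move above the lid with the finger line (tool y) along the rib.

The manual's scale: shifts go in shares of 0.8 m and turns go in shares of 45 degrees. Converting my numbers, -0.03 m / 0.8 = -0.0375, -0.026 m / 0.8 = -0.0325.

```bash
echo '[{"trans":[-0.0375, -0.0325, 0], "aperture":1}, {"trans":[-0.0375, -0.0325, 0], "aperture":1}, {"trans":[-0.0375, -0.0325, 0], "aperture":1}, {"trans":[-0.0375, -0.0325, 0], "aperture":1}, {"trans":[-0.0375, -0.0325, 0], "aperture":1}, {"trans":[-0.0375, -0.0325, 0], "aperture":1}, {"trans":[-0.0375, -0.0325, 0], "aperture":1}, {"trans":[-0.0375, -0.0325, 0], "aperture":1}, {"trans":[-0.0375, -0.0325, 0], "aperture":1}, {"trans":[-0.0375, -0.0325, 0], "aperture":1}, {"trans":[-0.0375, -0.0325, 0], "aperture":1}, {"trans":[-0.0375, -0.0325, 0], "aperture":1}]' > mv.in && python3 -m pendant mv.in
echo '[{"trans":[-0.0275, -0.02, 0], "aperture":1}, {"yaw":0.1528, "aperture":1}, {"yaw":0.1528, "aperture":1}, {"yaw":0.1528, "aperture":1}, {"yaw":0.1528, "aperture":1}, {"yaw":0.1528, "aperture":1}, {"yaw":0.1528, "aperture":1}, {"yaw":0.1528, "aperture":1}, {"yaw":0.1528, "aperture":1}, {"yaw":0.1528, "aperture":1}, {"yaw":0.1528, "aperture":1}, {"yaw":0.1528, "aperture":1}]' > mv.in && python3 -m pendant mv.in
echo '[{"yaw":0.1528, "aperture":1}, {"yaw":0.1528, "aperture":1}, {"yaw":0.1528, "aperture":1}, {"yaw":0.1401, "aperture":1}, {"aperture":1}, {"aperture":1}]' > mv.in && python3 -m pendant mv.in
python3 - <<'E'
from h import *
from cell import ctrl
st=ctrl.state();print(st["time"],st["position"],R.from_rotvec(st["ee_rot"]).as_matrix(),st["joint_pos"])
s=ctrl.snapshot("wrist");pickle.dump(s,open("w1.pkl","wb"))
c=proj(s,[.476,.199,.03]);print(c)
cv2.imwrite("pics/w1.png",cv2.resize(s["color"],(800,600),interpolation=cv2.INTER_CUBIC))
E
```

```text
time: 1.15
position: [0.461, 0.2199, 0.4048]
ee_rot: [-0.533, -3.096, -0.0]
force: [0.9, 0.5, -0.5]
opening: 1.003
grip_force: 0.0
time: 2.15
position: [0.4758, 0.1994, 0.4045]
ee_rot: [-2.325, -2.112, 0.001]
force: [0.3, -0.9, -0.2]
opening: 1.0
grip_force: 0.0
time: 2.65
position: [0.4758, 0.1995, 0.4046]
ee_rot: [-2.746, -1.525, 0.001]
force: [0.1, 0.7, 0.0]
opening: 0.998
grip_force: 0.0
2.65 [0.4758 0.1995 0.4046] [[ 0.5285  0.8489 -0.0004]
 [ 0.8489 -0.5285 -0.0001]
 [-0.0003 -0.0002 -1.    ]] [-0.8297  0.213   0.4129  1.9262 -0.0996  1.0224 -0.93  ]
[263.574  167.2348]
```

View pics/w1.png

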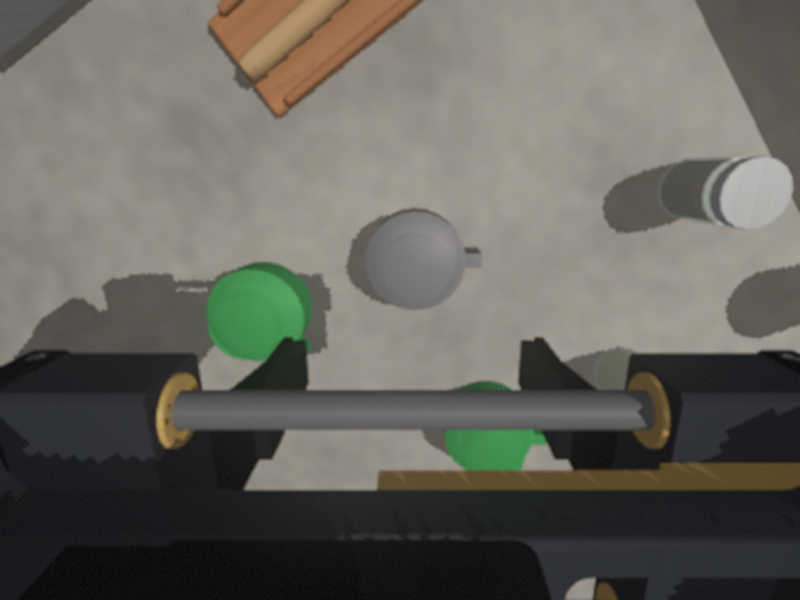

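The wrist view shows the grey lid centred at (415,259) on the 800x600 picture, with its rib at (473,258), i.e. along tool +y as planned. I go 60 mm lower for a second view and measure edges.

```bash
echo '[{"trans":[0, 0, 0.0375], "aperture":1}, {"trans":[0, 0, 0.0375], "aperture":1}, {"aperture":1}, {"aperture":1}]' > mv.in && python3 -m pendant mv.in | head -2
python3 - <<'E'
from h import *
from cell import ctrl
s=ctrl.snapshot("wrist");pickle.dump(s,open("w2.pkl","wb"))
w1=pickle.load(open("w1.pkl","rb"))
o=[]
for q in (w1,s):
    c=proj(q,[.476,.199,.03]).astype(int);x,y=c[0]-50,c[1]-50
    print("origin",x,y)
    o.append(cv2.resize(q["color"][y:y+100,x:x+100],(400,400),interpolation=cv2.INTER_CUBIC))
cv2.imwrite("pics/w2.png",np.hstack(o))
E
```

```text
time: 3.03
position: [0.4756, 0.1992, 0.3439]
origin 213 117
origin 213 127
```

View pics/w2.png

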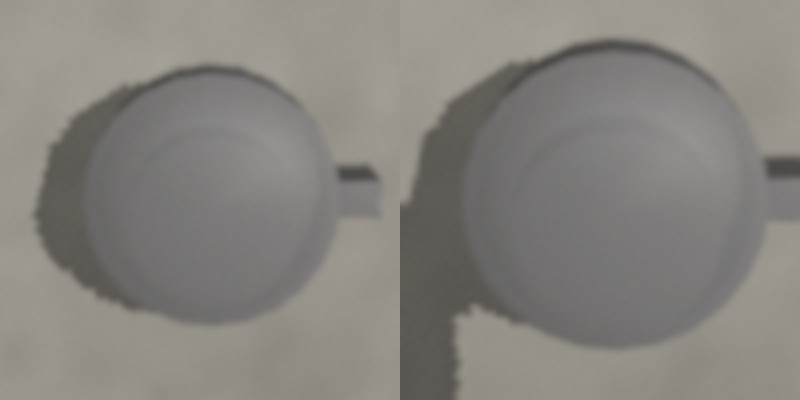

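Both crops show the skirt disc with the crown ring and the rib to the right. Skirt centre is at px (266.1,166.5) in the first view and (266.9,176.9) in the second; the rib top's midline is level with it (166.8 and 176.6).

```bash
python3 - <<'E'
from h import *
from cell import ctrl
a=pickle.load(open("w1.pkl","rb"));b=pickle.load(open("w2.pkl","rb"));T=pickle.load(open("d0.pkl","rb"))["top"]
print(tri((a,(266.1,166.5)),(b,(266.9,176.9))),tri((a,(266.1,166.5)),(b,(266.9,176.9)),(T,(177.8,221.7))))
for s,c,r in((a,(266.1,166.5),(307.5,166.75)),(b,(266.9,176.9),(310,176.6))):
    C=atz(s,c,.032);Rb=atz(s,r,.031);d=Rb-C;print(C,np.linalg.norm(d[:2]),np.degrees(np.arctan2(d[1],d[0])))
    print("width",np.linalg.norm(atz(s,(c[0]-(31.1 if s is a else 37.6),c[1]),.032)-atz(s,(c[0]+(31.1 if s is a else 37.6),c[1]),.032)))
st=ctrl.state();m=R.from_rotvec(st["ee_rot"]).as_matrix();print("tool y deg",np.degrees(np.arctan2(m[1,1],m[0,1])),"rel",rel(st,[C[0],C[1],.225]))
E
```

```text
(array([0.4791, 0.1977, 0.0281]), [np.float64(1.1642366659991587e-05), np.float64(1.1642366659939553e-05)]) (array([0.478 , 0.1983, 0.0287]), [np.float64(0.0012771816930146427), np.float64(0.0013048008195707937), np.float64(0.0025818902648693954)])
[0.4795 0.1985 0.032 ] 0.05424448050110254 -32.480473690102215
width 0.08122961007122043
[0.4797 0.1986 0.032 ] 0.047276514111971556 -31.897971094345817
width 0.08223341175545
tool y deg -32.04436001324998 rel [0.001  0.0032 0.1203]
```

The lid is at (0.4796,0.1985), height 28 mm against 32, width 82 mm against 84, and the rib is at -32.2° against tool y at -32.0°. I descend until the fingertips are at 44 mm, then grip.

To row units: 0.03 m / 0.8 = 0.0375, 0.003 m / 0.8 = 0.0038.

```bash
echo '[{"trans":[0.0013, 0.0038, 0.0375], "aperture":1}, {"trans":[0, 0, 0.0375], "aperture":1}, {"trans":[0, 0, 0.0375], "aperture":1}, {"trans":[0, 0, 0.025], "aperture":1}, {"trans":[0, 0, 0.0113], "aperture":1}, {"aperture":1}]' > mv.in && python3 -m pendant mv.in 30
echo '[{"aperture":0}, {"aperture":0}, {"aperture":0}, {"aperture":0}, {"aperture":0}, {"aperture":0}, {"aperture":0}, {"aperture":0}]' > mv.in && python3 -m pendant mv.in 30
```

```text
time: 3.58
position: [0.4793, 0.1988, 0.2255]
ee_rot: [-2.748, -1.522, 0.001]
force: [0.8, 0.0, 0.7]
opening: 1.001
grip_force: 0.0
time: 4.25
position: [0.4791, 0.1988, 0.2262]
ee_rot: [-2.748, -1.521, -0.001]
force: [-1.1, -0.1, 5.5]
opening: 0.612
grip_force: 30.0
```

Gripped: opening is 0.612, about 53 mm, which fits the 54 mm crown. I lift and carry the lid to a viewing place beside the grinder and turn it by the coarse angle.

To row units: -0.04 m / 0.8 = -0.05, -0.03 m / 0.8 = -0.0375.

```bash
echo '[{"trans":[0, 0, -0.025], "aperture":0}, {"trans":[0, 0, -0.0438], "aperture":0}, {"trans":[0, 0, -0.05], "aperture":0}, {"trans":[0, 0, -0.05], "aperture":0}, {"trans":[0, 0, -0.05], "aperture":0}, {"trans":[0, 0, -0.0375], "aperture":0}, {"aperture":0}]' > mv.in && python3 -m pendant mv.in
echo '[{"trans":[-0.0356, 0.0323, 0], "aperture":0}, {"trans":[-0.0356, 0.0323, 0], "aperture":0}, {"trans":[-0.0356, 0.0323, 0], "aperture":0}, {"trans":[-0.0356, 0.0323, 0], "aperture":0}, {"trans":[-0.0356, 0.0323, 0], "aperture":0}, {"trans":[-0.0356, 0.0323, 0], "aperture":0}, {"trans":[-0.0356, 0.0323, 0], "aperture":0}, {"trans":[-0.0356, 0.0323, 0], "aperture":0}, {"trans":[-0.0356, 0.0323, 0], "aperture":0}, {"trans":[-0.0356, 0.0323, 0], "aperture":0}, {"trans":[-0.0356, 0.0323, 0], "aperture":0}, {"trans":[-0.0356, 0.0323, 0], "aperture":0}]' > mv.in && python3 -m pendant mv.in
echo '[{"trans":[-0.035, 0.0325, 0], "aperture":0}, {"yaw":-0.1515, "aperture":0}, {"yaw":-0.1515, "aperture":0}, {"yaw":-0.1515, "aperture":0}, {"yaw":-0.1515, "aperture":0}, {"yaw":-0.1515, "aperture":0}, {"yaw":-0.1515, "aperture":0}, {"yaw":-0.1515, "aperture":0}, {"yaw":-0.1515, "aperture":0}, {"aperture":0}, {"aperture":0}, {"aperture":0}]' > mv.in && python3 -m pendant mv.in
python3 - <<'E'
from h import *
from cell import ctrl
st=ctrl.state();print(st["time"],st["position"],st["joint_pos"])
s=ctrl.snapshot("wrist");pickle.dump(s,open("w3.pkl","wb"))
cv2.imwrite("pics/w3.png",cv2.resize(s["color"],(800,600),interpolation=cv2.INTER_CUBIC))
E
```

```text
time: 4.83
position: [0.4807, 0.1986, 0.4372]
ee_rot: [-2.748, -1.52, -0.02]
force: [0.4, 0.5, -0.5]
opening: 0.614
grip_force: 30.0
time: 5.83
position: [0.5596, -0.2573, 0.4296]
ee_rot: [-2.748, -1.521, 0.002]
force: [0.7, 0.3, -0.3]
opening: 0.613
grip_force: 30.0
time: 6.83
position: [0.5667, -0.2932, 0.4301]
ee_rot: [-1.749, -2.608, 0.0]
force: [-0.6, -0.2, -0.4]
opening: 0.615
grip_force: 30.0
6.8333 [ 0.5667 -0.2932  0.4301] [ 0.0943  0.406   0.4383  1.6176 -0.1837  1.16    0.9644]
```

View pics/w3.png

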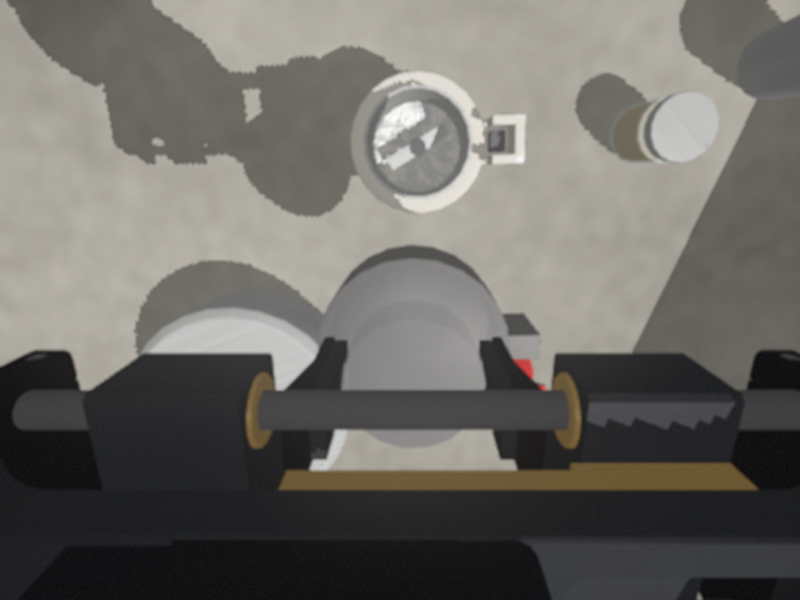

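The view shows the grinder top with shoulder ring centre near (418,140) and slot at (500,139), and the held lid below it with rib at (520,325). I shift 60 mm sideways for a second view and take crops from both.

To row units: -0.03 m / 0.8 = -0.0375.

```bash
echo '[{"trans":[0, -0.0375, 0], "aperture":0}, {"trans":[0, -0.0375, 0], "aperture":0}, {"aperture":0}, {"aperture":0}, {"aperture":0}]' > mv.in && python3 -m pendant mv.in | head -2
python3 - <<'E'
from h import *
from cell import ctrl
s=ctrl.snapshot("wrist");pickle.dump(s,open("w4.pkl","wb"))
w=pickle.load(open("w3.pkl","rb"))
o=[]
X=atz(w,(285,89),.12);print(X)
for q in (w,s):
    c=proj(q,X).astype(int);x,y=c[0]-66,c[1]-50
    print("origin",x,y,q["color"].shape)
    o.append(cv2.resize(q["color"][y:y+100,x:x+133],(798,600),interpolation=cv2.INTER_CUBIC))
for i,p in enumerate(o):cv2.imwrite(f"pics/g{i}.png",p)
E
```

```text
time: 7.3
position: [0.5117, -0.3158, 0.4308]
[ 0.5509 -0.1996  0.12  ]
origin 219 39 (384, 512, 3)
origin 278 38 (384, 512, 3)
```

View pics/g0.png

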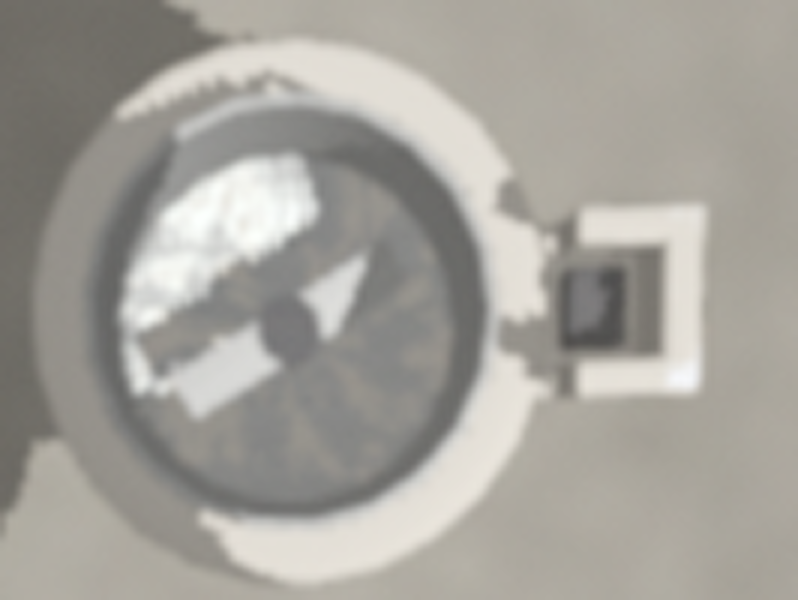

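View pics/g1.png

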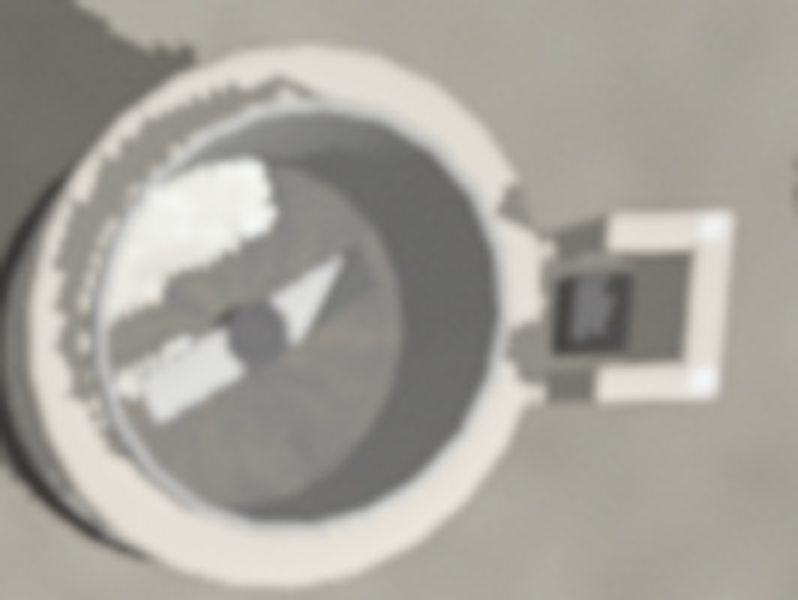

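The crops show, at 6x: bowl rim centre at (292,307) and (298,309), shoulder disc centre at (290,311) and (288,316), and column outer corners at (707,205), (700,394) and (735,212), (718,402). Next I triangulate these and fit the grinder pose.

```bash
python3 - <<'E'
from h import *
from cell import ctrl
from scipy.optimize import least_squares
a=pickle.load(open("w3.pkl","rb"));b=pickle.load(open("w4.pkl","rb"))
f=lambda o,p:np.array([o[0]+(p[0]+.5)/6-.5,o[1]+(p[1]+.5)/6-.5])
A=lambda *p:f((219,39),p);B=lambda *p:f((278,38),p)
obs=[("bowl",(0,0,.127),A(292,307),B(298,309.5)),("shoulder",(0,0,.115),A(290,311),B(288,316)),
("c1",(.064,.014,.137),A(707,205),B(735,212)),("c2",(.064,-.014,.137),A(700,394),B(718,402)),
("s1",(.058,.0085,.137),A(668,247),B(690,252)),("s2",(.058,-.0085,.137),A(664,355),B(683,362))]
for n,m,p,q in obs: print(n,*tri((a,p),(b,q)))
def W(x,m): c,s=np.cos(x[2]),np.sin(x[2]);return np.array([x[0]+c*m[0]-s*m[1],x[1]+s*m[0]+c*m[1],m[2]+x[3]])
# image up = tool +x; sort y sign: tool x = grinder +y
F=lambda x:np.concatenate([np.r_[proj(a,W(x,m))-p,proj(b,W(x,m))-q] for n,m,p,q in obs])
r=least_squares(F,[.532,-.204,.39,0],loss="soft_l1");print(r.x,np.degrees(r.x[2]));print(F(r.x).reshape(-1,4))
st=ctrl.state();m=R.from_rotvec(st["ee_rot"]).as_matrix();print(st["position"],"tool y",np.degrees(np.arctan2(m[1,1],m[0,1])))
print("rel",rel(st,[r.x[0],r.x[1],.430]))
for s in(a,b):print("rib foot expected px",proj(s,st["position"]))
E
```

```text
bowl [ 0.5348 -0.2069  0.1233] [np.float64(0.00024021772923786398), np.float64(0.00024021772923787214)]
shoulder [ 0.5348 -0.2074  0.1172] [np.float64(4.5009353516904995e-05), np.float64(4.500935351690572e-05)]
c1 [ 0.5885 -0.1699  0.1366] [np.float64(9.603462903711201e-06), np.float64(9.603462903677447e-06)]
c2 [ 0.5997 -0.1956  0.138 ] [np.float64(0.00013428225292655595), np.float64(0.0001342822529265808)]
s1 [ 0.5861 -0.177   0.1339] [np.float64(0.00011929947995099958), np.float64(0.00011929947995095701)]
s2 [ 0.5921 -0.1922  0.1368] [np.float64(5.4119561413662454e-05), np.float64(5.411956141366199e-05)]
[ 0.535  -0.2073  0.395  -0.0001] 22.63269104028134
[[ 0.0511 -0.0047  0.7803  0.5134]
 [ 0.2534  0.0222 -0.1965  0.1163]
 [ 0.3169 -0.1133  0.3964 -0.1344]
 [-0.5185  0.0587 -0.7288 -0.2378]
 [-0.0507 -0.7001  0.6608 -0.4245]
 [-0.4815  0.5251 -0.4583  0.4026]]
[ 0.5122 -0.3153  0.4307] tool y 22.493843174122468
rel [0.0911 0.0624 0.0007]
rib foot expected px [-7311.9014 10220.069 ]
rib foot expected px [ 313.9009 7654.3203]
```

The fit gives the grinder at (0.535,-0.2073), bearing 22.6°, with heights 117, 123 and 137 mm as stated and residuals under 1 px. The tool is at 22.5°. I move over it and lower to just above the slot mouth.

To row units: 0.03 m / 0.8 = 0.0375, 0.021 m / 0.8 = 0.0263.

```bash
echo '[{"trans":[0.0375, 0.025, 0], "aperture":0}, {"trans":[0.0375, 0.025, 0], "aperture":0}, {"trans":[0.0263, 0.0188, 0], "aperture":0}, {"trans":[0.0125, 0.0088, 0], "aperture":0}, {"trans":[0, 0, 0.025], "aperture":0}, {"trans":[0, 0, 0.025], "aperture":0}, {"trans":[0, 0, 0.0188], "aperture":0}, {"aperture":0}, {"aperture":0}, {"aperture":0}]' > mv.in && python3 -m pendant mv.in
python3 - <<'E'
from h import *
from cell import ctrl
st=ctrl.state();print(rel(st,[.535,-.2073,.341]),st["force"])
s=ctrl.snapshot("wrist");q=ctrl.snapshot("scene")
c=proj(q,[.55,-.2,.15]).astype(int)
S=cv2.resize(q["color"][c[1]-35:c[1]+35,c[0]-35:c[0]+35],(400,400),interpolation=2)
W=cv2.resize(s["color"][70:270,160:360],(400,400),interpolation=2)
cv2.imwrite("pics/p.png",np.hstack([W,S]))
E
```

```text
time: 8.18
position: [0.5345, -0.2086, 0.3766]
ee_rot: [1.746, 2.61, 0.0]
force: [-0.2, -0.3, -0.4]
opening: 0.612
grip_force: 30.0
[0.0011 0.0009 0.0356] [-0.231  -0.273  -0.4085]
```

View pics/p.png

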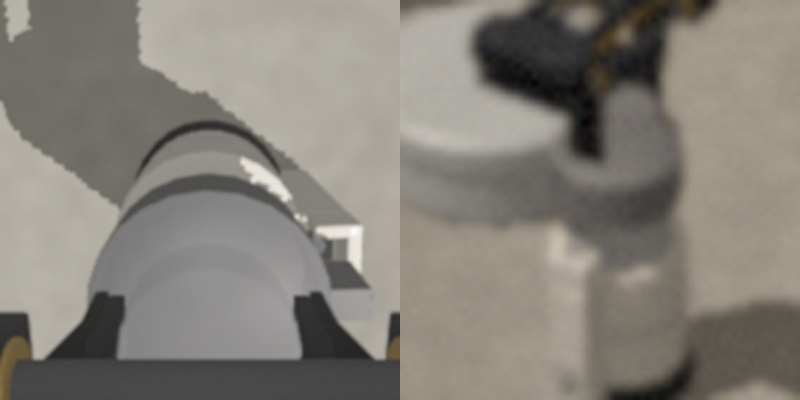

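The lid hangs level over the bowl and the rib, at (350,300) in the left half, lines up with the slot column at (345,245). I add 1 mm corrections and lower into the mouth.

To row units: 0.005 m / 0.8 = 0.0063, 0.001 m / 0.8 = 0.0013.

```bash
echo '[{"trans":[0.0013, 0.0013, 0.0063], "aperture":0}, {"trans":[0, 0, 0.0063], "aperture":0}, {"trans":[0, 0, 0.005], "aperture":0}, {"aperture":0}, {"aperture":0}]' > mv.in && python3 -m pendant mv.in
echo '[{"trans":[0, 0, 0.0038], "aperture":0}, {"trans":[0, 0, 0.0038], "aperture":0}, {"trans":[0, 0, 0.0038], "aperture":0}, {"aperture":0}, {"aperture":0}]' > mv.in && python3 -m pendant mv.in
python3 -c "
from h import *
from cell import ctrl
st=ctrl.state();print(rel(st,[.535,-.2073,.341]),st['force'],st['ft_torque'])"
```

```text
time: 8.7
position: [0.5344, -0.2069, 0.3613]
ee_rot: [-1.746, -2.611, 0.0]
force: [-0.1, 0.8, -1.3]
opening: 0.615
grip_force: 30.0
time: 9.12
position: [0.5344, -0.2069, 0.3524]
ee_rot: [-1.746, -2.611, 0.0]
force: [-0.4, -0.7, -0.3]
opening: 0.615
grip_force: 30.0
[-0.0006  0.0004  0.0114] [-0.4161 -0.6944 -0.2964] [-0.1157  0.0022 -0.0242]
```

The rib foot is now 10 mm inside the mouth with no contact force. I press on gently.

To row units: 0.003 m / 0.8 = 0.0038, 0.001 m / 0.8 = 0.0013.

```bash
echo '[{"trans":[0, 0, 0.0038], "aperture":0}, {"trans":[0, 0, 0.0038], "aperture":0}, {"trans":[0, 0, 0.0013], "aperture":0}, {"aperture":0}, {"aperture":0}]' > mv.in && python3 -m pendant mv.in
echo '[{"trans":[0, 0, 0.0013], "aperture":0}, {"trans":[0, 0, 0.0013], "aperture":0}, {"trans":[0, 0, 0.0013], "aperture":0}, {"aperture":0}, {"aperture":0}]' > mv.in && python3 -m pendant mv.in
```

```text
time: 9.53
position: [0.5346, -0.207, 0.3459]
ee_rot: [1.746, 2.611, 0.0]
force: [0.6, 0.0, 0.1]
opening: 0.613
grip_force: 30.0
time: 9.95
position: [0.5346, -0.207, 0.3429]
ee_rot: [1.746, 2.611, 0.0]
force: [-0.4, -0.8, 1.3]
opening: 0.613
grip_force: 30.0
```

To row units: 0.001 m / 0.8 = 0.0013.

```bash
echo '[{"trans":[0, 0, 0.0013], "aperture":0}, {"trans":[0, 0, 0.0013], "aperture":0}, {"aperture":0}, {"aperture":0}, {"aperture":0}]' > mv.in && python3 -m pendant mv.in
echo '[{"trans":[0, 0, 0.0013], "aperture":0}, {"aperture":0}, {"aperture":0}]' > mv.in && python3 -m pendant mv.in
```

```text
time: 10.37
position: [0.5346, -0.2071, 0.3412]
ee_rot: [1.746, 2.611, 0.0]
force: [-1.1, 0.3, 5.3]
opening: 0.615
grip_force: 30.0
time: 10.62
position: [0.5346, -0.2071, 0.3412]
ee_rot: [1.746, 2.611, 0.001]
force: [-2.0, 1.6, 10.1]
opening: 0.607
grip_force: 30.0
```

The lid bottomed at TCP z 0.3412, against 0.341 expected for fully seated, at 10 N. I hold for four seconds.

```bash
for i in 1 2 3 4; do echo '[{"aperture":0}, {"aperture":0}, {"aperture":0}, {"aperture":0}, {"aperture":0}, {"aperture":0}, {"aperture":0}, {"aperture":0}, {"aperture":0}, {"aperture":0}, {"aperture":0}, {"aperture":0}]' > mv.in && python3 -m pendant mv.in; done | grep -v open
python3 - <<'E'
from h import *
from cell import ctrl
s=ctrl.snapshot("wrist");q=ctrl.snapshot("scene")
c=proj(q,[.55,-.2,.15]).astype(int)
S=cv2.resize(q["color"][c[1]-35:c[1]+35,c[0]-35:c[0]+35],(400,400),interpolation=2)
W=cv2.resize(s["color"][70:270,160:360],(400,400),interpolation=2)
cv2.imwrite("pics/q.png",np.hstack([W,S]))
E
```

```text
time: 11.62
position: [0.5346, -0.2071, 0.3412]
ee_rot: [1.746, 2.611, 0.001]
force: [-0.6, 1.4, 11.3]
grip_force: 30.0
time: 12.62
position: [0.5346, -0.2071, 0.3412]
ee_rot: [1.746, 2.611, 0.001]
force: [-2.2, 1.8, 10.4]
grip_force: 30.0
time: 13.62
position: [0.5346, -0.2071, 0.3412]
ee_rot: [1.746, 2.611, 0.001]
force: [-1.6, 0.3, 12.0]
grip_force: 30.0
time: 14.62
position: [0.5346, -0.2071, 0.3412]
ee_rot: [1.746, 2.611, 0.001]
force: [-2.5, 1.1, 10.6]
grip_force: 30.0
```

View pics/q.png

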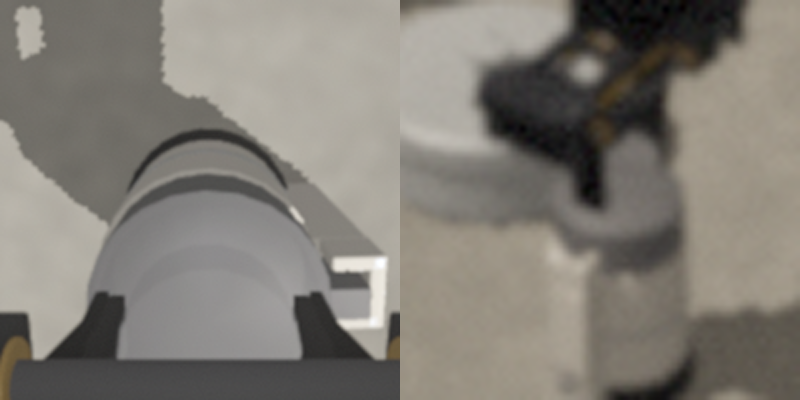

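The rib sits inside the slot, at (350,300) in the left half, and the lid is flat on the shoulder and still held. I hand it in.

```bash
python3 -c "
from cell import ctrl
print(ctrl.sign_off())"
```

```text
the job is handed in; nothing more can be done
None
```

The grey lid is on the grinder with its rib in the slot, at the expected fully seated height; I held it there at about 11 N for over four seconds and handed in still gripping it (no verdict was returned and the switch itself can't be read).

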